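# Flip a resin slab over the edge of the viewing board

## Task

Turn the cream resin slab over so that its steel strips face up, ready to be looked at: with the fingertips push it flat up against the front edge of the thin metal viewing board, then keep pushing its near side up and forward so that it tips up on that edge, topples over and ends lying flat and wholly on the board. Do not pick it up, and leave the other things around it where they are.

Things in the scene. Friction and masses are not known exactly. Their poses are not given: they have to be found in the camera images.
- slab: Cream resin slab, 60 mm along its x, 70 mm along its y, 14 mm thick, about 80 g, loose; two bare steel strips are set flush in the face that is down at the start. Origin at the centre of that face. At the start it lies flat on the worktop in front of the board with its z axis up and its x axis pointing towards the board (within 0.2 rad); turned over, its z axis points down.
- slab_centre (a point): Middle of the slab, 7 mm above its underside at the start.
- slab_far (a point): Middle of the slab's far side face (the one that faces the board at the start), 30 mm from slab_centre along the slab's +x, half-way up the 14 mm thickness. Tipped to 90 degrees the slab stands on this face, half on the board, and needs a little more push to topple on; it then comes down on the board, close behind the edge.
- slab_near (a point): Middle of the slab's near side face (the one that faces the robot), 30 mm from slab_centre along the slab's -x, half-way up. Pressed against the board's edge with some 5 to 10 N, the side faces have enough friction for fingertips moving up to drag the near side up with them.
- board: Viewing board: flat metal plate with a thin grey mat inlaid flush, fixed to the worktop, 130 mm along its x, 200 mm along its y, 5 mm thick. Origin at the centre of its underside on the worktop; x points away from the robot (within 0.3 rad of straight ahead), z up. Its front edge, the wall to push against, is upright, 5 mm high, at x = -65 mm in its frame. Behind this edge the whole board is free except the far left corner where the loupe stands.
- board_edge (a point): Middle of the top of the board's front edge, 5 mm above the worktop.
- specimen_5: Bystander: round black mount, 30 mm across, 22 mm high, on the worktop to the left of the slab; origin at its underside.
- specimen_2: Bystander: round green mount, 30 mm across, 23 mm high, on the worktop to the right of the slab; origin at its underside.
- mould_cup_0: Bystander: green open mould cup, 40 mm across, 28 mm high, on the worktop left of the board; origin at its underside.
- clay_block: Bystander: tan clay block, 33 x 61 x 22 mm, on the worktop right of the board; origin at its underside.
- loupe: Bystander: black loupe, 36 mm across, 42 mm high, standing on the far left corner of the board; origin at its underside.
Mind the look-alikes: they are no part of the job. Leave any orange or purple look-alike of the slab alone.

How it is judged:
By the outcome, as a careful person would: the job done as asked, in the order asked, and still so for the second after the job is handed in, with the robot touching nothing.
It also fails if it takes over 40 s, if anything falls off the work surface, if the arm or the gripper's body presses on something with over 40 N, if the wrist force passes 120 N, or if a joint passes its speed limit or range.

## Robot

A 6-joint arm with a two-finger parallel gripper is mounted at the origin on a cart in front of the work surface, level with it; the furniture and walls round the work are solid. World frame = base frame: x ahead of the robot, y to its left, z up, the work surface at z = 0. Lengths are in mm, angles in rad, forces in N, time in s.
With the tool pointing down it reaches from about 300 to 775 mm from the base axis. Payload 14.6 kg.
Tool frame: the origin (TCP) lies midway between the tips of the shut fingers; the grasp point (between the pads) lies 19 mm behind it; x points along the fingers, z is the direction in which the jaws open and shut, and the axes are right-handed (so a half turn about x gives the same grasp; the last joint's range is limited). The gripper opens to 94 mm and grips with 3 to 60 N. Pads are 16 mm wide; open, the fingers measure 119 mm over their backs; the gripper's body (75 mm by 177 mm) begins 78 mm behind the grasp point.
Start: joints at [-1.406, 0.3, 1.521, -0, 1.321, -0.067], TCP at [126.345, -535.281, 205.446] pointing down, gripper open.
Joint ranges: [-3.03, 3.03], [-0.79, 2.21], [0.23, 2.52], [-1.04, 4.18], [0, 3.07], [-2.55, 2.55]. Speed limits (rad/s): [2.22, 2.22, 2.57, 3.14, 3.14, 3.14].

## Interface

Orientations are given as [roll, pitch, yaw] about the fixed x, y, z axes, in that order (R = Rz(yaw) Ry(pitch) Rx(roll)).
In Python, from cell import * gives the robot as it stands.
- The arm moves only by the tool play_rows, never from a script. Its argument "motion" is one flat list of numbers, 7 for each row, row after row: the turn, a rotation vector about the tool's x, y, z in rad, then the shift along the tool's x, y, z in m, then the closure, from -1 (fully open) to 1 (shut), so that 0 is half open. In form: [rx, ry, rz, x, y, z, fingers, rx, ry, rz, x, y, z, fingers, ...]. A call has 1 to 20 rows; each row shifts and turns the pose as measured when the row begins, along the tool's axes as they then stand; what a row does not reach is not made up. A row lasts 1/10 s, in which the tool goes at most 50 mm and 8.59 degrees, less where a joint would pass 70% of its speed; a pose out of reach is approached as far as the arm can. A call with a gripper value outside its range is refused whole. The fingers move at their own pace and stop on an object; "newtons" is the grip in N (left out, the last holds). Time passes only in rows, so rows that do not move let the fingers close. It gives the time, the measured TCP pose, the force and the opening at its end, in the units of the state.
- read_state(): the state, without advancing time (a new reading comes with each control period).
- camera(name): name is "scene" or "top" or "wrist"; returns (picture, depth): 420x560x3 uint8, blue, green, red; 420x560 float32, mm along the optical axis (not along the pixel's ray), 0 where there is no reading.
- camera_params(name): a dict with "fx", "fy", "cx", "cy" (pixels), "T" (4x4, takes a point from camera to world coordinates). Camera axes: x right, y down, z forward; pixel columns grow to the right and rows downward; lengths in mm; the calibration is good to about 2 mm. The wrist camera is an equidistant fisheye: a pixel r from the principal point sees the ray r / f radians off the axis. A picture is of the moment at which its call begins: read the wrist's pose just before it. camera_params takes no time and is no camera call; for the wrist camera it gives the pose at the moment of the call.
- sign_off(): hands the job in, once; it reports no verdict.
Trained networks look in the newest picture that a camera, given by its name, has taken for a name from the list of things; names that differ only in an ending like _2 or _b are one class to them, and where a whole thing is asked for, a point or a joint stands for the part that bears it (a point fixed in the world has none). Each returns a list of dicts, best first, with "conf" (0 to 1); they miss things now and then, are a little off and sometimes report something else, mostly with a low value. They report only what shows in the picture. A call takes as long as a camera call. They do not tell look-alikes from the thing itself.
- masks_of(camera, name): "region" (420x560 bool, what is visible of it).
- place_of(camera, name): "at" ([x, y, z] in mm, in the coordinates of the camera as it stood for that picture, good to about 4 mm: a listed point, or the origin of a listed thing).
The state is a dict: "clock": time; "joints": joint angles; "qd": joint speeds; "effort": joint torques, N m; "eef_pos": TCP position; "eef_rot": TCP orientation; "wrist_force": force on the tool from outside, world axes, zero at the start; "moment": the same for the moment, N m; "finger_gap": finger opening in mm.
Only numpy, scipy, OpenCV 4.12 (cv2) and the standard library are available. Lean on these libraries where they do the work, as an engineer would, in place of code of your own. Each camera call takes 0.05 s, during which the arm holds its last target.

## Working session

There is one attempt and no reset: what is moved stays moved. The work goes in short steps, Python scripts to look and compute and a tool call to move; the robot and the scene stay as the last step left them, time stands still between calls to the robot, and variables do not carry over. Pictures are saved under pics/ and viewed, and the job is handed in when it is done.

Besides the shell and the picture viewer there is one more tool, called after "Call:" in YAML: its name, and indented under it one key for each argument. play_rows: Moves the arm, as the interface text tells. Its arguments: {"type":"object","properties":{"motion":{"type":"array","items":{"type":"number"}},"newtons":{"type":"number"}},"required":["motion"]}

```bash
ls; mkdir -p pics; python3 - <<'E'
from cell import *
import cv2,numpy as np
s=read_state()
print({k:np.round(v,3).tolist() if not isinstance(v,dict) else v for k,v in s.items()})
for n in ["scene","top"]:
    p,d=camera(n); cv2.imwrite(f"pics/{n}0.png",p); np.save(f"{n}0.npy",d)
    P=camera_params(n); T=np.array(P["T"]); print(n,P["fx"],P["cx"],P["cy"],np.round(T,3).tolist())
    for o in (["slab_centre","slab_far","slab_near","board","board_edge","slab"] if n=="top" else ["slab_centre","board_edge"]):
        for r in place_of(n,o)[:3]:
            print(o,round(r["conf"],2),np.round(T[:3,:3]@np.array(r["at"])+T[:3,3],1))
E
```

```text
pics
{'clock': 0.0, 'joints': [-1.406, 0.3, 1.522, 0.0, 1.321, -0.067], 'qd': [0.0, -0.002, 0.0, -0.001, -0.0, -0.0], 'effort': [-0.001, -53.181, -35.274, 0.071, 0.024, -0.0], 'eef_pos': [126.297, -535.036, 204.909], 'eef_rot': [3.06, 1.57, 1.721], 'wrist_force': [0.19, -0.054, -0.583], 'moment': [-0.007, -0.054, 0.032], 'finger_gap': 94.098}
scene 495.21444386733526 277.1314925738799 213.16124444667682 [[-0.556, -0.596, 0.58, 48.709], [-0.831, 0.407, -0.379, 368.768], [-0.01, -0.692, -0.721, 701.267], [0.0, 0.0, 0.0, 1.0]]
slab_centre 0.87 [433.5  50.2   6.1]
slab_centre 0.79 [ 414.4 -131.6    0.5]
slab_centre 0.59 [540.5 -37.9   6.1]
board_edge 0.91 [612.9 -38.1   3.9]
top 388.14436906412396 276.761678591239 208.97453572704606 [[-0.019, -0.992, 0.123, 465.594], [-0.999, 0.023, 0.032, 8.435], [-0.035, -0.122, -0.992, 890.097], [0.0, 0.0, 0.0, 1.0]]
slab_centre 0.93 [534.4 -43.9   8.4]
slab_centre 0.87 [ 414.8 -131.3    5.6]
slab_centre 0.77 [432.5  50.3   6.8]
slab_far 0.96 [566.2 -44.6  14.9]
slab_far 0.86 [454.5  31.5   6.5]
slab_far 0.55 [ 382.7 -144.4    8.3]
slab_near 0.94 [ 442.5 -123.     9. ]
slab_near 0.84 [506.9 -41.5   5.7]
slab_near 0.59 [412.6  70.9   6.1]
board 0.73 [669.  -42.8   1.9]
board 0.45 [560.7  78.1   2.9]
board_edge 0.88 [605.2 -41.6   9.1]
slab 0.89 [430.5  49.3   1. ]
slab 0.81 [ 412.8 -132.1   -1.8]
slab 0.64 [536.2 -47.5   4.2]
```

View pics/top0.png

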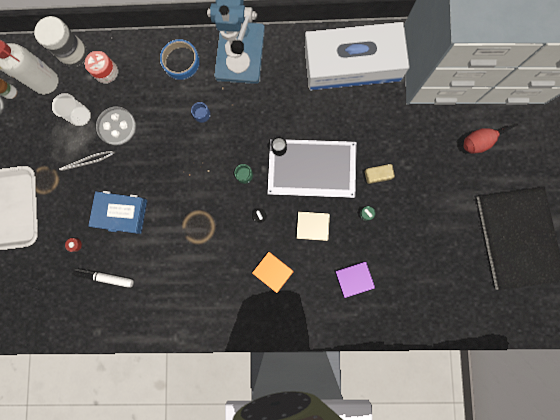

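View pics/scene0.png

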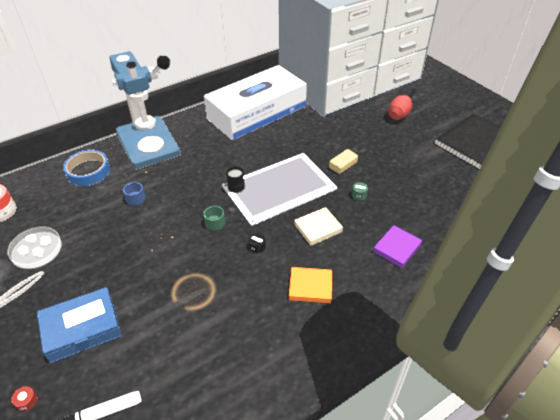

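The cream slab is at about (313,226), in front of the white and grey board (312,168). The orange (272,272) and purple (355,280) slabs are look-alikes. Next I'll measure exact edges.

```bash
cat > h.py <<'E'
from cell import *
import cv2,numpy as np
from scipy.spatial.transform import Rotation as Ro
def proj(n,uv,z):
    P=camera_params(n);T=np.array(P["T"]);uv=np.atleast_2d(uv).astype(float)
    r=np.c_[(uv[:,0]-P["cx"])/P["fx"],(uv[:,1]-P["cy"])/P["fy"],np.ones(len(uv))]@T[:3,:3].T
    return T[:3,3]+r*((z-T[2,3])/r[:,2])[:,None]
def rect(n,m,z):
    m=m.astype(np.uint8);c=max(cv2.findContours(m,0,cv2.CHAIN_APPROX_NONE)[0],key=cv2.contourArea)[:,0]
    w=proj(n,c,z)[:,:2].astype(np.float32)
    return cv2.minAreaRect(w),w
E
python3 - <<'E'
from h import *
for n in ["top","scene"]:
    p,d=camera(n)
    for o,z in [("slab",14),("board",5),("clay_block",22),("specimen_5",22),("mould_cup_0",28),("loupe",47)]:
        for r in masks_of(n,o)[:4]:
            R,w=rect(n,r["region"],z); b=cv2.boxPoints(R)
            print(n,o,round(r["conf"],2),r["region"].sum(),np.round(R[0],1),np.round(R[1],1),round(R[2],1),np.round(b).astype(int).tolist())
s=read_state();print(np.round(Ro.from_euler('xyz',s["eef_rot"]).as_matrix(),3).tolist())
E
```

```text
top slab 0.93 911 [ 415.  -132.2] [61.7 71.5] 16.6 [[375, -107], [396, -175], [455, -158], [434, -89]]
top slab 0.74 838 [435.2  50.7] [70.3 60.1] 49.9 [[390, 43], [435, 4], [481, 58], [435, 97]]
top slab 0.67 856 [536.1 -43.2] [72.9 61.9] 85.7 [[502, -77], [564, -82], [570, -9], [508, -5]]
top board 0.62 4503 [671.3 -44.6] [200.1 130.8] 86.4 [[600, -140], [730, -149], [743, 51], [612, 59]]
top clay_block 0.72 404 [ 649.7 -195.6] [34.1 62. ] 10.0 [[627, -168], [638, -229], [672, -223], [661, -162]]
top specimen_5 0.54 165 [ 560.6 -164.8] [31.3 29.2] 88.7 [[546, -180], [575, -181], [576, -149], [546, -149]]
top mould_cup_0 0.48 266 [656.7 111.3] [43.7 37.6] 25.7 [[629, 119], [645, 85], [685, 104], [668, 138]]
top loupe 0.75 282 [712.9  30.5] [35.8 43.8] 88.8 [[691, 13], [734, 12], [735, 48], [691, 49]]
top loupe 0.32 823 [532.3 -40.9] [67.2 58.7] 88.0 [[502, -73], [560, -76], [563, -8], [504, -6]]
scene slab 0.93 1190 [ 411.1 -126.1] [64.  82.4] 18.0 [[368, -97], [393, -175], [454, -155], [429, -77]]
scene slab 0.91 1025 [530.6 -37.7] [75.1 67.1] 84.6 [[494, -72], [561, -78], [568, -3
[... 511 characters left out ...]
81, -161], [543, -129]]
scene specimen_5 0.67 402 [722.3  28.9] [33.6 77.4] 62.7 [[680, 32], [749, -4], [764, 26], [696, 62]]
scene specimen_5 0.62 293 [552.6  83.9] [29.  45.1] 57.2 [[526, 84], [564, 60], [579, 84], [542, 108]]
scene mould_cup_0 0.81 429 [646.  119.2] [37.6 63.1] 68.8 [[610, 113], [669, 90], [682, 125], [623, 148]]
scene mould_cup_0 0.72 4128 [647.6 -28.8] [194.7 130.7] 86.7 [[577, -122], [707, -130], [718, 65], [588, 72]]
scene loupe 0.8 448 [699.5  41.8] [35.9 76.9] 58.9 [[657, 46], [723, 6], [742, 37], [676, 77]]
scene loupe 0.53 1029 [506.8 -17.7] [70.8 64.7] 82.9 [[470, -49], [534, -57], [543, 13], [479, 21]]
[[0.0, 0.973, 0.23], [0.0, 0.23, -0.973], [-1.0, 0.0, -0.0]]
```

Call:
play_rows:
  motion: [0.1, 0, 0, 0, 0, 0, 0.3, 0.1, 0, 0, 0, 0, 0, 0.3, 0.097, 0, 0, 0, 0, 0, 0.3, 0, 0, 0, 0, 0.02, -0.033, 0.3, 0, 0, 0, 0, 0.02, -0.033, 0.3, 0, 0, 0, 0, 0.02, -0.033, 0.3, 0, 0, 0, 0, 0.02, -0.033, 0.3, 0, 0, 0, 0, 0.02, -0.033, 0.3, 0, 0, 0, 0, 0.02, -0.033, 0.3, 0, 0, 0, 0, 0.02, -0.033, 0.3, 0, 0, 0, 0, 0.02, -0.033, 0.3, 0, 0, 0, 0, 0.02, -0.033, 0.3, 0, 0, 0, 0, 0.02, -0.033, 0.3, 0, 0, 0, 0, 0.02, -0.033, 0.3, 0, 0, 0, 0, 0.02, -0.033, 0.3]

```text
clock: 2.7
eef_pos: [403.6, -147.3, 206.0]
eef_rot: [0.997, 1.567, -0.659]
wrist_force: [0.6, -0.7, -0.4]
finger_gap: 33.0
```

```bash
cat >> h.py <<'E'
def st():
    s=read_state();M=Ro.from_euler('xyz',s["eef_rot"]).as_matrix()
    print("t",round(s["clock"],2),"pos",np.round(s["eef_pos"],1),"F",np.round(s["wrist_force"],1),"gap",round(s["finger_gap"],1),"j",np.round(s["joints"],2))
    return s,M
def togo(x,y,z,yaw):
    s,M=st();print("shift",np.round(M.T@(np.array([x,y,z])-s["eef_pos"]),1))
    c,q=np.cos(yaw),np.sin(yaw)
    G=np.array([[0,c,q],[0,q,-c],[-1,0,0]])
    print("turn",np.round(Ro.from_matrix(M.T@G).as_rotvec(),3)); print(np.round(M,3).tolist())
E
python3 -c "
from h import *
togo(473,-39,60,-.067)"
```

```text
t 2.7 pos [ 403.6 -147.3  206. ] F [ 0.6 -0.7 -0.4] gap 33.0 j [-0.43  0.02  1.84 -0.    1.27  1.22]
shift [ 146.    59.4 -114.1]
turn [-0.018  0.002 -0.003]
[[0.003, 0.996, -0.085], [-0.002, -0.085, -0.996], [-1.0, 0.003, 0.002]]
```

Call:
play_rows:
  motion: [-0.018, 0.002, -0.003, 0, 0.015, -0.028, 0.3, 0, 0, 0, 0.02, 0.015, -0.028, 0.3, 0, 0, 0, 0.03, 0.015, -0.03, 0.3, 0, 0, 0, 0.03, 0.015, -0.029, 0.3, 0, 0, 0, 0.03, 0, 0, 0.3, 0, 0, 0, 0.03, 0, 0, 0.3]

```text
clock: 3.3
eef_pos: [479.1, -28.1, 66.1]
eef_rot: [1.437, 1.559, -0.194]
wrist_force: [0.2, 0.6, -0.8]
finger_gap: 33.0
```

```bash
python3 - <<'E'
from h import *
togo(473,-39,4,-.067)
for n in ["scene","wrist","top"]:
    p,d=camera(n); cv2.imwrite(f"pics/{n}1.png",p)
E
```

```text
t 3.3 pos [479.1 -28.1  66.1] F [ 0.2  0.6 -0.8] gap 33.0 j [-0.13  0.31  1.86 -0.    0.95  1.5 ]
shift [62.  -6.1 11.1]
turn [ 0.006  0.002 -0.012]
[[0.012, 0.998, -0.061], [-0.002, -0.061, -0.998], [-1.0, 0.012, 0.002]]
```

View pics/wrist1.png

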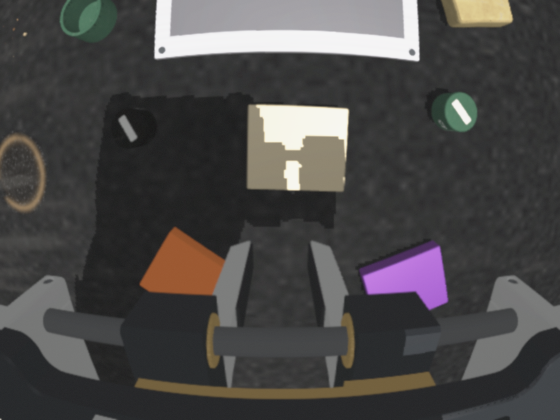

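View pics/scene1.png

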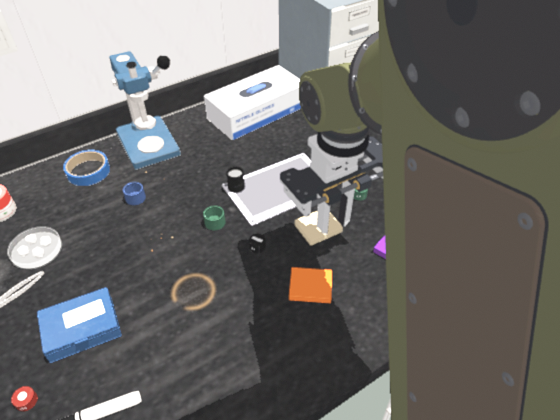

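Wrist view: the slab spans (248–348, 105–190). The fingertips at (240/320, 243) are behind it and about 11 mm to the left, as calculated. I'll shift and descend.

Call:
play_rows:
  motion: [0.006, 0.002, -0.012, 0, -0.006, 0.011, 0.3, 0, 0, 0, 0.025, 0, 0, 0.3, 0, 0, 0, 0.025, 0, 0, 0.3, 0, 0, 0, 0.008, 0, 0, 0.3]

```text
clock: 3.85
eef_pos: [474.5, -43.5, 15.1]
eef_rot: [1.515, 1.564, -0.127]
wrist_force: [0.8, -0.5, 0.1]
finger_gap: 32.9
```

```bash
python3 - <<'E'
from h import *
togo(473,-39,4,-.067)
p,d=camera("wrist"); cv2.imwrite(f"pics/wrist2.png",p)
E
```

```text
t 3.85 pos [474.5 -43.5  15.1] F [ 0.8 -0.5  0.1] gap 32.9 j [-0.17  0.4   1.89  0.    0.84  1.47]
shift [11.1 -1.9 -4.4]
turn [-0.004  0.    -0.007]
[[0.007, 0.997, -0.071], [-0.001, -0.071, -0.997], [-1.0, 0.007, 0.0]]
```

View pics/wrist2.png

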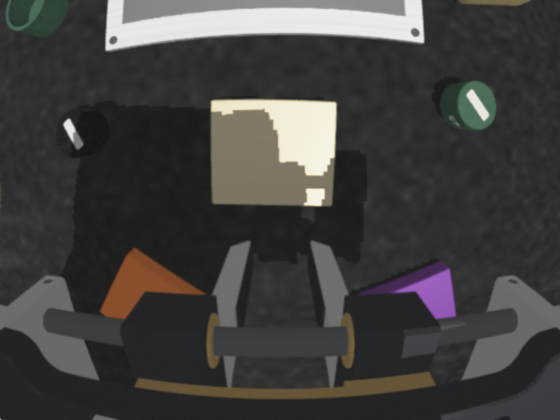

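Call:
play_rows:
  motion: [-0.004, 0, -0.007, 0.005, 0, -0.004, 0.3, 0, 0, 0, 0.005, 0, 0, 0.3, 0, 0, 0, 0, 0, 0, 0.3]

```text
clock: 4.2
eef_pos: [476.4, -40.2, 7.6]
eef_rot: [1.323, 1.568, -0.316]
wrist_force: [0.6, -0.6, 0.3]
finger_gap: 33.0
```

```bash
python3 - <<'E'
from h import *
togo(473,-39,4,-.067)
E
```

```text
t 4.2 pos [476.4 -40.2   7.6] F [ 0.6 -0.6  0.3] gap 33.0 j [-0.16  0.42  1.89 -0.    0.83  1.48]
shift [ 3.6 -3.5 -1. ]
turn [-0.001  0.001 -0.003]
[[0.003, 0.998, -0.068], [-0.001, -0.068, -0.998], [-1.0, 0.003, 0.001]]
```

Call:
play_rows:
  motion: [0, 0, 0, 0.004, 0, 0, 0.3, 0, 0, 0, 0, 0.006, 0, 0.3, 0, 0, 0, 0, 0.006, 0, 0.3, 0, 0, 0, 0, 0.006, 0, 0.3, 0, 0, 0, 0, 0.006, 0, 0.3, 0, 0, 0, 0, 0.006, 0, 0.3, 0, 0, 0, 0, 0.006, 0, 0.3, 0, 0, 0, 0, 0.006, 0, 0.3]

```text
clock: 5.0
eef_pos: [522.5, -43.2, 4.8]
eef_rot: [1.359, 1.567, -0.279]
wrist_force: [-1.2, -0.2, 1.6]
finger_gap: 32.7
```

```bash
python3 - <<'E'
from h import *
togo(538,-43,4,-.067)
p,d=camera("wrist"); cv2.imwrite(f"pics/wrist3.png",p)
E
```

```text
t 5.0 pos [522.5 -43.2   4.8] F [-1.2 -0.2  1.6] gap 32.7 j [-0.15  0.5   1.76 -0.    0.87  1.49]
shift [ 0.9 15.5 -1.3]
turn [-0.     0.001 -0.004]
[[0.004, 0.998, -0.067], [-0.001, -0.067, -0.998], [-1.0, 0.004, 0.001]]
```

View pics/wrist3.png

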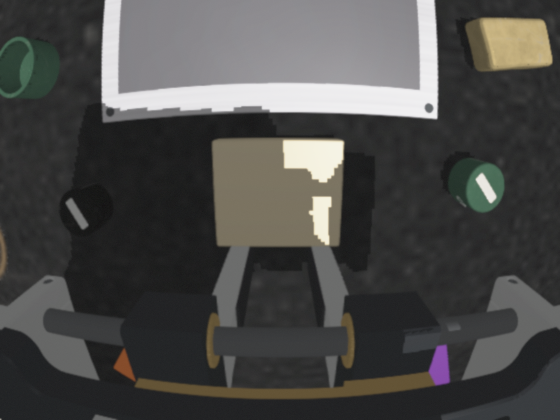

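The slab is square, with both fingers on its near side (row ~245) and its far side ~14 mm from the board edge.

Call:
play_rows:
  motion: [0, 0, 0, 0, 0.004, 0, 0.3, 0, 0, 0, 0, 0.004, 0, 0.3, 0, 0, 0, 0, 0.003, 0, 0.3, 0, 0, 0, 0, 0.002, 0, 0.3]

```text
clock: 5.45
eef_pos: [537.1, -44.3, 4.8]
eef_rot: [1.356, 1.566, -0.282]
wrist_force: [-9.7, -1.4, 5.4]
finger_gap: 33.2
```

```bash
python3 - <<'E'
from h import *
togo(538,-43,4,-.067)
p,d=camera("wrist"); cv2.imwrite(f"pics/wrist4.png",p)
E
```

```text
t 5.45 pos [537.1 -44.3   4.8] F [-9.7 -1.4  5.4] gap 33.2 j [-0.15  0.53  1.72 -0.    0.89  1.49]
shift [ 0.9  0.8 -1.3]
turn [-0.     0.001 -0.004]
[[0.004, 0.998, -0.067], [-0.001, -0.067, -0.998], [-1.0, 0.004, 0.001]]
```

View pics/wrist4.png

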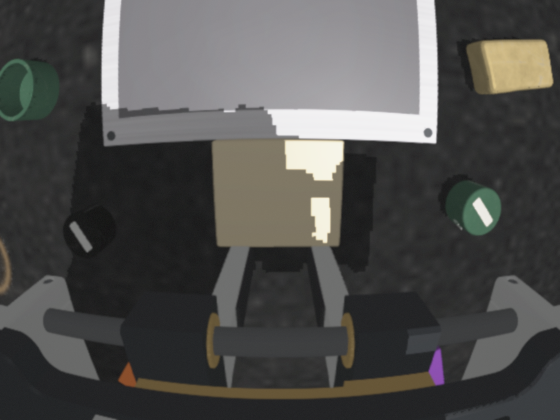

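Flat against the edge, with 9.7 N of push. Now I'll raise while pressing.

Call:
play_rows:
  motion: [0, 0, 0, -0.002, 0.0015, 0, 0.3, 0, 0, 0, -0.0025, 0.0015, 0, 0.3, 0, 0, 0, -0.0025, 0.0015, 0, 0.3, 0, 0, 0, -0.0025, 0.0015, 0, 0.3]

```text
clock: 5.9
eef_pos: [538.0, -44.4, 12.3]
eef_rot: [-1.496, 1.561, -3.134]
wrist_force: [-6.5, -0.6, 1.3]
finger_gap: 33.1
```

```bash
python3 - <<'E'
from h import *
togo(538,-43,4,-.067)
p,d=camera("wrist"); cv2.imwrite(f"pics/wrist5.png",p)
p,d=camera("scene"); cv2.imwrite(f"pics/scene5.png",cv2.resize(p[150:290,220:420],(800,560)))
E
```

```text
t 5.9 pos [538.  -44.4  12.3] F [-6.5 -0.6  1.3] gap 33.1 j [-0.15  0.52  1.7  -0.    0.92  1.49]
shift [ 8.3  0.  -1.4]
turn [0.    0.001 0.01 ]
[[-0.01, 0.998, -0.067], [-0.0, -0.067, -0.998], [-1.0, -0.01, 0.001]]
```

View pics/wrist5.png

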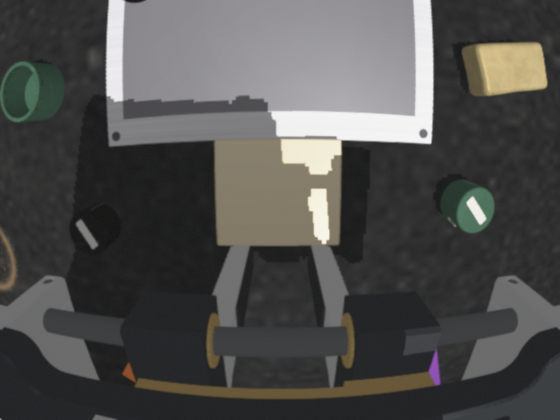

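View pics/scene5.png

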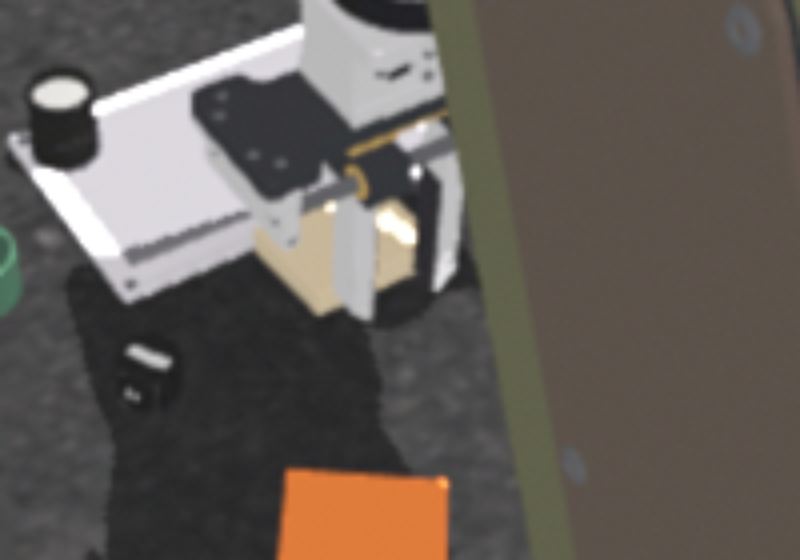

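```bash
cat >> h.py <<'E'
def wpts(d,uv):
    P=camera_params("wrist");T=np.array(P["T"]);out=[]
    for u,v in uv:
        a,b=(u-P["cx"])/P["fx"],(v-P["cy"])/P["fy"];r=np.hypot(a,b);Z=d[v,u]
        k=np.tan(r)/r if r>1e-6 else 1
        out.append(T[:3,:3]@np.array([a*k*Z,b*k*Z,Z])+T[:3,3])
    return np.array(out)
E
python3 - <<'E'
from h import *
p,d=camera("wrist")
print(np.round(wpts(d,[(280,v) for v in range(120,250,12)]),1))
E
```

```text
[[616.4 -49.6   4.8]
 [609.6 -49.1   5.6]
 [603.5 -48.7  15. ]
 [597.  -48.2  16.1]
 [590.8 -47.8  17.9]
 [584.  -47.4  17. ]
 [577.6 -46.9  18.7]
 [571.3 -46.5  20.2]
 [564.1 -46.   19.2]
 [557.7 -45.6  20.9]
 [550.5 -45.1  20.8]]
```

The near side is lifting (slab top z 15→21, about 0.12 rad). I'll continue along the arc.

Call:
play_rows:
  motion: [0, 0, 0, -0.003, 0.0017, 0, 0.3, 0, 0, 0, -0.003, 0.0018, 0, 0.3, 0, 0, 0, -0.003, 0.002, 0, 0.3, 0, 0, 0, -0.003, 0.0022, 0, 0.3, 0, 0, 0, -0.003, 0.0024, 0, 0.3, 0, 0, 0, -0.003, 0.0026, 0, 0.3]

```text
clock: 6.65
eef_pos: [542.7, -44.7, 27.7]
eef_rot: [-1.562, 1.539, 3.084]
wrist_force: [-11.3, 0.6, 4.7]
finger_gap: 32.8
```

```bash
python3 - <<'E'
from h import *
togo(538,-43,4,-.067)
p,d=camera("wrist"); cv2.imwrite(f"pics/wrist6.png",p)
print(np.round(wpts(d,[(280,v) for v in range(96,258,10)]),1))
p,d=camera("scene"); cv2.imwrite(f"pics/scene6.png",cv2.resize(p[150:290,220:420],(800,560)))
E
```

```text
t 6.65 pos [542.7 -44.7  27.7] F [-11.3   0.6   4.7] gap 32.8 j [-0.15  0.52  1.67 -0.    0.99  1.49]
shift [23.8 -4.  -1.4]
turn [0.001 0.    0.032]
[[-0.032, 0.997, -0.066], [0.002, -0.066, -0.998], [-0.999, -0.032, 0.0]]
[[635.4 -50.8   7.5]
 [629.3 -50.4   6.7]
 [623.2 -50.    6.3]
 [617.1 -49.6   6.9]
 [611.  -49.1   6.2]
 [605.9 -48.8  15.5]
 [600.3 -48.4  18.2]
 [594.8 -48.1  20.3]
 [589.4 -47.7  22.6]
 [583.9 -47.3  24.4]
 [578.7 -47.   26.8]
 [573.7 -46.6  30. ]
 [568.3 -46.3  31.6]
 [563.1 -45.9  33.9]
 [557.9 -45.6  35.9]
 [536.3 -44.1   1.4]
 [528.6 -43.6   1.3]]
```

View pics/scene6.png

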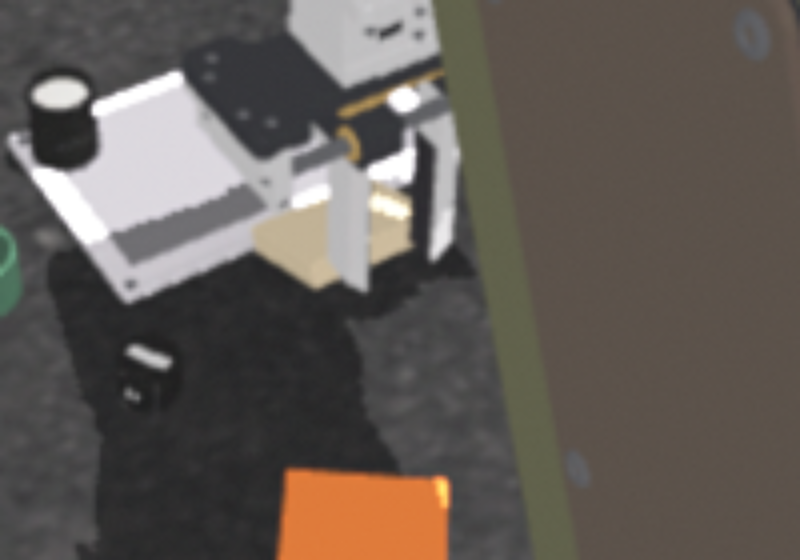

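View pics/wrist6.png

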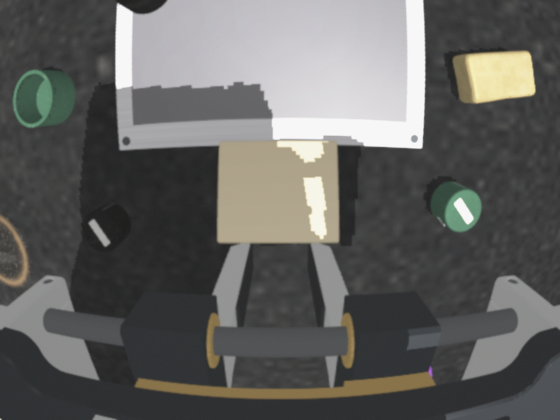

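Tilt is about 0.40 rad, square, with the tips holding. From here I'll move tangentially with the press along the tilted face normal.

Call:
play_rows:
  motion: [0, 0, 0.008, -0.0026, 0.0029, 0, 0.3, 0, 0, 0.008, -0.0025, 0.003, 0, 0.3, 0, 0, 0.008, -0.0024, 0.0031, 0, 0.3, 0, 0, 0.008, -0.0023, 0.0032, 0, 0.3, 0, 0, 0.008, -0.0021, 0.0033, 0, 0.3]

```text
clock: 7.25
eef_pos: [549.0, -45.1, 38.0]
eef_rot: [-1.577, 1.554, 3.069]
wrist_force: [-15.3, 0.5, 10.7]
finger_gap: 32.9
```

```bash
python3 - <<'E'
from h import *
togo(538,-43,4,-.067)
p,d=camera("wrist"); cv2.imwrite(f"pics/wrist7.png",p)
print(np.round(wpts(d,[(280,v) for v in range(96,258,10)]),1))
p,d=camera("scene"); cv2.imwrite(f"pics/scene7.png",cv2.resize(p[150:290,220:420],(800,560)))
E
```

```text
t 7.25 pos [549.  -45.1  38. ] F [-15.3   0.5  10.7] gap 32.9 j [-0.15  0.51  1.66 -0.    1.    1.49]
shift [ 34.1 -10.6  -1.4]
turn [ 0.001 -0.     0.017]
[[-0.017, 0.998, -0.066], [0.001, -0.066, -0.998], [-1.0, -0.017, -0.0]]
[[ 6.427e+02 -5.120e+01  7.700e+00]
 [ 6.363e+02 -5.080e+01  6.800e+00]
 [ 6.298e+02 -5.030e+01  7.600e+00]
 [ 6.234e+02 -4.990e+01  6.800e+00]
 [ 6.168e+02 -4.950e+01  5.100e+00]
 [ 6.103e+02 -4.900e+01  5.200e+00]
 [ 6.053e+02 -4.870e+01  1.760e+01]
 [ 5.997e+02 -4.830e+01  2.170e+01]
 [ 5.941e+02 -4.800e+01  2.480e+01]
 [ 5.890e+02 -4.760e+01  2.950e+01]
 [ 5.835e+02 -4.730e+01  3.180e+01]
 [ 5.785e+02 -4.690e+01  3.540e+01]
 [ 5.734e+02 -4.660e+01  3.870e+01]
 [ 5.687e+02 -4.630e+01  4.260e+01]
 [ 5.636e+02 -4.590e+01  4.520e+01]
 [ 5.384e+02 -4.420e+01  5.000e-01]
 [ 5.303e+02 -4.370e+01  4.000e-01]]
```

View pics/scene7.png

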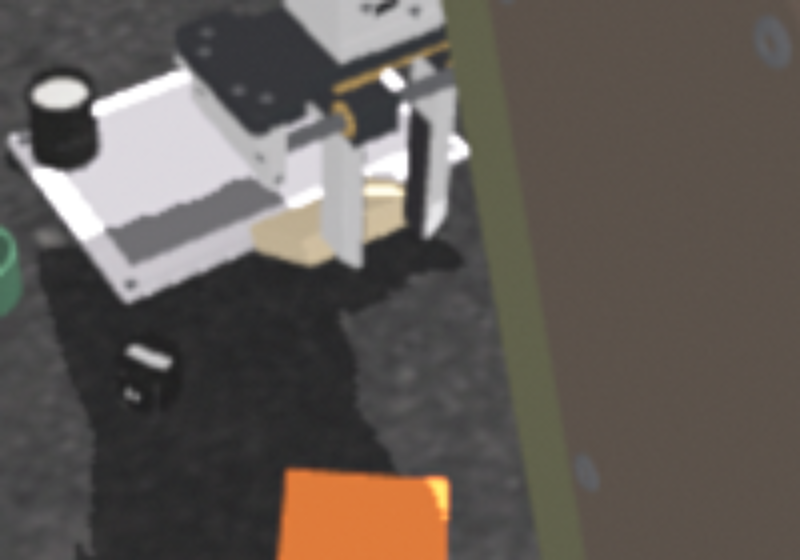

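Call:
play_rows:
  motion: [0, 0, 0.005, -0.0027, 0.0031, 0, 0.3, 0, 0, 0.005, -0.0025, 0.0033, 0, 0.3, 0, 0, 0.005, -0.0023, 0.0034, 0, 0.3, 0, 0, 0.005, -0.0022, 0.0035, 0, 0.3, 0, 0, 0.005, -0.002, 0.0036, 0, 0.3]

```text
clock: 7.85
eef_pos: [561.2, -46.0, 51.2]
eef_rot: [-1.619, 1.567, 3.028]
wrist_force: [-8.6, 0.3, 10.7]
finger_gap: 32.6
```

```bash
python3 - <<'E'
from h import *
togo(538,-43,4,-.067)
p,d=camera("wrist"); cv2.imwrite(f"pics/wrist8.png",p)
print(np.round(wpts(d,[(280,v) for v in range(140,258,8)]),1).tolist())
p,d=camera("scene"); cv2.imwrite(f"pics/scene8.png",cv2.resize(p[150:290,220:420],(800,560)))
E
```

```text
t 7.85 pos [561.2 -46.   51.2] F [-8.6  0.3 10.7] gap 32.6 j [-0.15  0.5   1.62 -0.    1.02  1.49]
shift [ 47.3 -23.2  -1.4]
turn [ 0.001 -0.     0.004]
[[-0.004, 0.998, -0.066], [0.0, -0.066, -0.998], [-1.0, -0.004, -0.0]]
[[626.3, -50.1, 6.2], [620.8, -49.8, 6.8], [615.2, -49.4, 6.4], [610.9, -49.1, 15.9], [606.4, -48.8, 21.5], [601.9, -48.5, 25.6], [597.9, -48.3, 31.6], [593.9, -48.0, 36.3], [590.0, -47.7, 40.9], [586.4, -47.5, 45.8], [582.7, -47.3, 49.7], [579.1, -47.0, 53.6], [575.9, -46.8, 58.2], [568.6, -46.3, 52.4], [541.1, -44.5, 1.0]]
```

View pics/scene8.png

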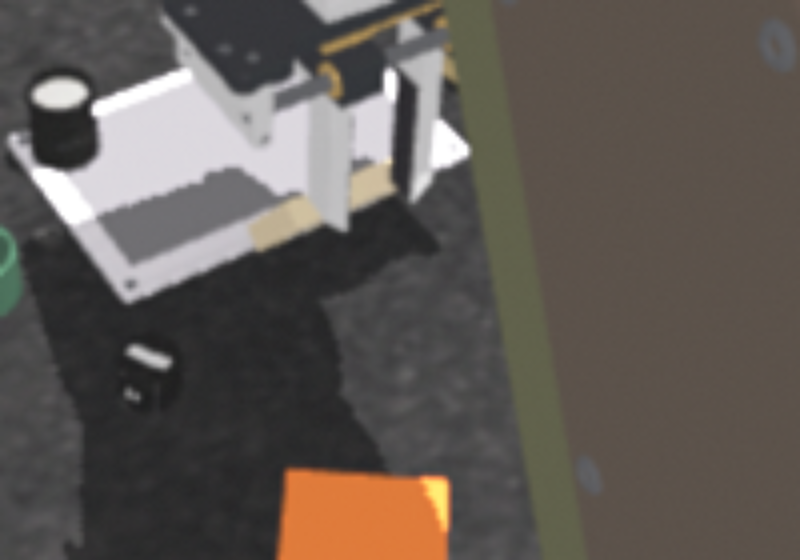

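View pics/wrist8.png

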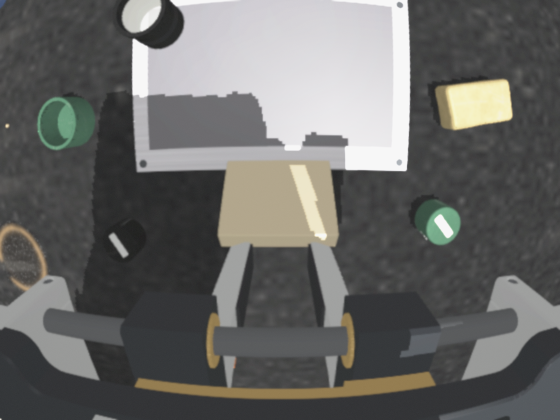

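Call:
play_rows:
  motion: [0, 0, 0, -0.0019, 0.0036, 0, 0.3, 0, 0, 0, -0.0017, 0.0037, 0, 0.3, 0, 0, 0, -0.0014, 0.0038, 0, 0.3, 0, 0, 0, -0.0012, 0.0039, 0, 0.3, 0, 0, 0, -0.001, 0.004, 0, 0.3]

```text
clock: 8.45
eef_pos: [581.3, -47.3, 62.5]
eef_rot: [-1.529, 1.569, 3.117]
wrist_force: [-0.4, 0.2, 3.4]
finger_gap: 32.8
```

```bash
python3 - <<'E'
from h import *
togo(538,-43,4,-.067)
p,d=camera("wrist"); cv2.imwrite(f"pics/wrist9.png",p)
print(np.round(wpts(d,[(280,v) for v in range(140,258,8)]),1).tolist())
p,d=camera("scene"); cv2.imwrite(f"pics/scene9.png",cv2.resize(p[150:290,220:420],(800,560)))
E
```

```text
t 8.45 pos [581.3 -47.3  62.5] F [-0.4  0.2  3.4] gap 32.8 j [-0.14  0.52  1.56 -0.    1.06  1.49]
shift [ 58.5 -43.5  -1.4]
turn [0.001 0.    0.001]
[[-0.001, 0.998, -0.065], [0.0, -0.065, -0.998], [-1.0, -0.001, 0.0]]
[[645.8, -51.4, 6.6], [640.0, -51.0, 6.3], [634.0, -50.6, 5.2], [628.1, -50.2, 5.5], [622.1, -49.8, 5.4], [616.1, -49.4, 5.3], [612.5, -49.2, 16.5], [609.1, -49.0, 27.0], [606.1, -48.8, 36.7], [604.0, -48.7, 48.2], [601.4, -48.5, 56.4], [599.0, -48.3, 64.2], [594.3, -48.0, 64.7], [588.6, -47.6, 63.1], [556.4, -45.5, 0.5]]
```

View pics/scene9.png

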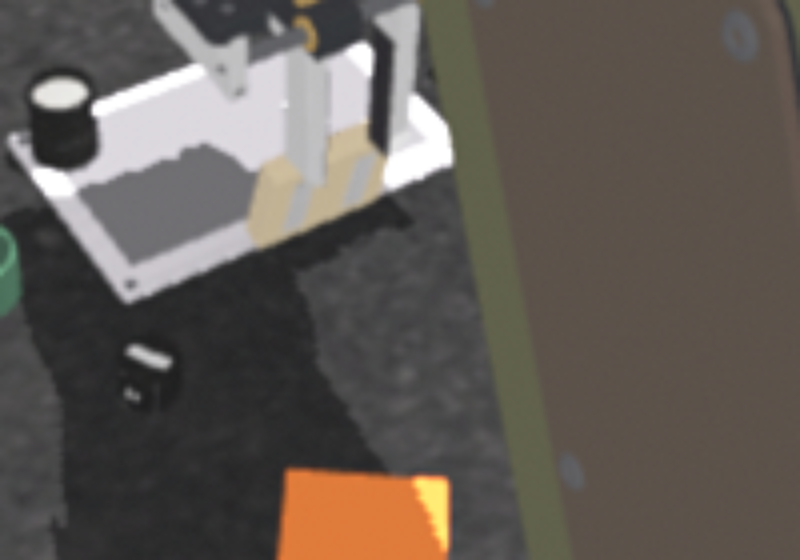

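View pics/wrist9.png

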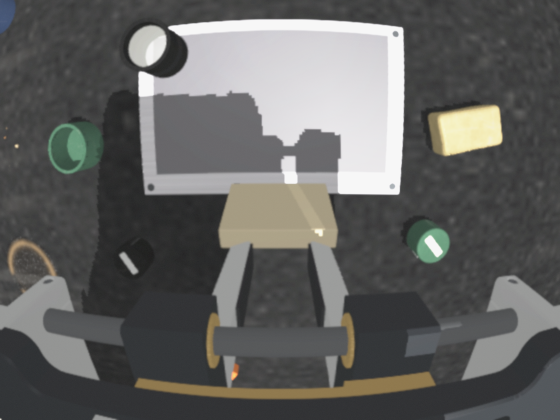

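The slab is at ~74°, strips visible on the face towards the robot. I'll continue to 90°.

Call:
play_rows:
  motion: [0, 0, 0, 0, 0.004, 0, 0.3, 0, 0, 0, 0.0003, 0.004, 0, 0.3, 0, 0, 0, 0.0005, 0.004, 0, 0.3, 0, 0, 0, 0.0008, 0.004, 0, 0.3]

```text
clock: 8.95
eef_pos: [600.2, -48.5, 65.3]
eef_rot: [1.515, 1.564, -0.122]
wrist_force: [-2.2, 0.4, 13.5]
finger_gap: 33.1
```

```bash
python3 - <<'E'
from h import *
togo(538,-43,4,-.067)
p,d=camera("wrist"); cv2.imwrite(f"pics/wrist10.png",p)
print(np.round(wpts(d,[(280,v) for v in range(180,258,6)]),1).tolist())
p,d=camera("scene"); cv2.imwrite(f"pics/scene10.png",cv2.resize(p[150:290,220:420],(800,560)))
E
```

```text
t 8.95 pos [600.2 -48.5  65.3] F [-2.2  0.4 13.5] gap 33.1 j [-0.14  0.55  1.51  0.    1.08  1.49]
shift [ 60.9 -62.9  -1.4]
turn [ 0.002  0.    -0.007]
[[0.007, 0.998, -0.065], [-0.001, -0.065, -0.998], [-1.0, 0.007, 0.0]]
[[635.0, -50.7, 6.2], [630.5, -50.4, 6.3], [625.6, -50.0, 5.3], [621.2, -49.7, 6.2], [616.5, -49.4, 6.0], [615.7, -49.4, 20.4], [616.9, -49.5, 39.4], [617.3, -49.5, 53.8], [617.2, -49.5, 65.2], [613.4, -49.2, 65.0], [609.8, -49.0, 65.6], [606.2, -48.7, 66.1], [574.1, -46.6, -0.8]]
```

View pics/scene10.png

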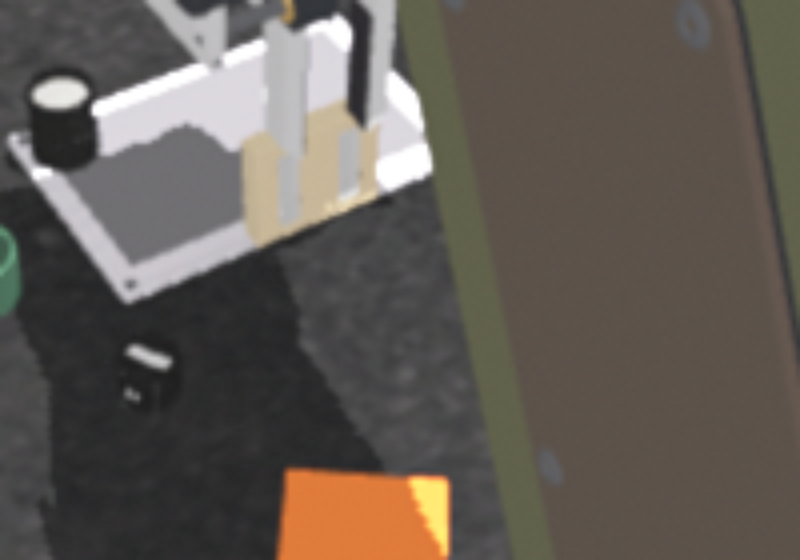

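View pics/wrist10.png

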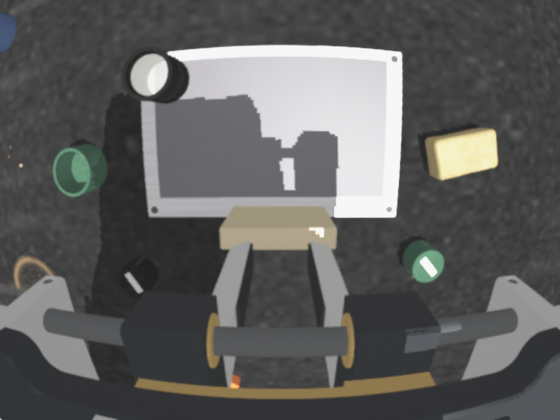

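The slab is standing at ~91° on its far side face, front at x≈616. I'll lift off, back away and come in behind the strip face to topple it.

Call:
play_rows:
  motion: [0, 0, 0, -0.004, 0, 0, 0.3, 0, 0, 0, -0.006, 0, 0, 0.3, 0, 0, 0, -0.006, 0, 0, 0.3, 0, 0, 0, 0, -0.01, 0, 0.3, 0, 0, 0, 0, -0.015, 0, 0.3, 0, 0, 0, 0, -0.012, 0, 0.3, 0, 0, 0, 0, 0, 0, 0.3]

```text
clock: 9.75
eef_pos: [561.7, -46.0, 82.4]
eef_rot: [1.523, 1.564, -0.113]
wrist_force: [0.4, -0.7, -0.4]
finger_gap: 32.6
```

```bash
python3 - <<'E'
from h import *
togo(575,-46,50,-.067)
p,d=camera("wrist"); cv2.imwrite(f"pics/wrist11.png",p)
p,d=camera("scene"); cv2.imwrite(f"pics/scene11.png",cv2.resize(p[150:290,220:420],(800,560)))
E
```

```text
t 9.75 pos [561.7 -46.   82.4] F [ 0.4 -0.7 -0.4] gap 32.6 j [-0.15  0.46  1.61  0.    1.07  1.49]
shift [32.5 13.  -0.8]
turn [ 0.002  0.    -0.007]
[[0.007, 0.998, -0.065], [-0.001, -0.065, -0.998], [-1.0, 0.007, 0.0]]
```

View pics/scene11.png

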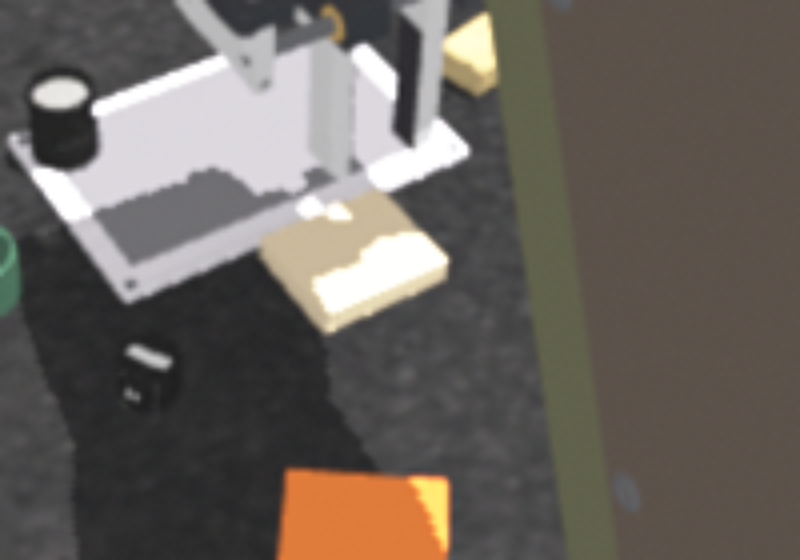

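View pics/wrist11.png

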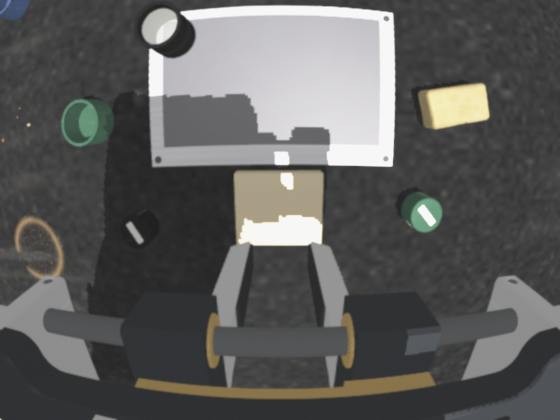

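It fell back onto the worktop on release, still strips down and square, just in front of the edge, with nothing else disturbed. I'll redo the tip and drag straight through the balance point without letting go.

```bash
python3 - <<'E'
from h import *
p,d=camera("wrist")
print(np.round(wpts(d,[(280,v) for v in range(150,252,6)]),1).tolist())
print(np.round(wpts(d,[(u,200) for u in range(225,335,6)]),1).tolist())
print(np.round(wpts(d,[(240,172),(318,172)]),1).tolist())
togo(500,-42,4,-.067)
E
```

```text
[[618.2, -49.6, 4.3], [613.5, -49.3, 5.4], [608.6, -49.0, 4.4], [603.1, -48.6, 0.2], [600.2, -48.4, 12.9], [595.6, -48.1, 13.6], [590.8, -47.8, 13.2], [586.3, -47.5, 14.4], [581.5, -47.2, 14.6], [576.7, -46.9, 14.7], [571.6, -46.5, 14.0], [566.6, -46.2, 13.7], [561.4, -45.8, 13.4], [557.0, -45.6, 15.5], [551.5, -45.2, 14.2], [546.0, -44.8, 13.4], [540.8, -44.5, 13.8]]
[[579.6, -0.8, 0.5], [579.6, -6.2, 1.9], [582.5, -13.4, 16.0], [581.7, -17.8, 13.8], [581.4, -22.6, 14.0], [581.2, -27.4, 14.8], [580.9, -32.2, 14.8], [580.6, -36.9, 14.8], [580.5, -41.6, 15.6], [579.8, -46.3, 13.9], [579.6, -51.0, 14.3], [579.2, -55.7, 14.1], [579.1, -60.4, 14.9], [578.6, -65.1, 14.4], [578.3, -69.9, 14.2], [578.1, -74.6, 14.8], [577.7, -79.4, 14.2], [574.2, -85.9, 1.8], [573.5, -91.2, 0.1]]
[[602.6, -16.1, 3.2], [598.7, -79.0, 4.8]]
t 9.9 pos [563.1 -46.1  82.4] F [ 0.7 -0.2 -0.7] gap 33.0 j [-0.15  0.46  1.61  0.    1.07  1.49]
shift [ 77.9 -63.8   0. ]
turn [ 0.002  0.    -0.008]
[[0.008, 0.998, -0.065], [-0.001, -0.065, -0.998], [-1.0, 0.008, 0.0]]
```

Call:
play_rows:
  motion: [0, 0, -0.008, 0, -0.02, 0, 0.3, 0, 0, 0, 0, -0.018, 0, 0.3, 0, 0, 0, 0, -0.01, 0, 0.3, 0, 0, 0, 0.015, 0, 0, 0.3, 0, 0, 0, 0.025, 0, 0, 0.3, 0, 0, 0, 0.015, 0, 0, 0.3, 0, 0, 0, 0.01, 0, 0, 0.3, 0, 0, 0, 0, 0, 0, 0.3]

```text
clock: 10.7
eef_pos: [517.9, -43.4, 16.0]
eef_rot: [1.379, 1.567, -0.257]
wrist_force: [-0.4, -0.2, -0.6]
finger_gap: 33.0
```

```bash
python3 - <<'E'
from h import *
togo(520,-43,3,-.067)
E
```

```text
t 10.7 pos [517.9 -43.4  16. ] F [-0.4 -0.2 -0.6] gap 33.0 j [-0.15  0.47  1.77 -0.    0.89  1.48]
shift [13.   2.  -0.6]
turn [ 0.002  0.001 -0.003]
[[0.003, 0.998, -0.065], [-0.001, -0.065, -0.998], [-1.0, 0.003, 0.001]]
```

Call:
play_rows:
  motion: [0, 0, 0, 0.008, 0, 0, 0.3, 0, 0, 0, 0.005, 0, 0, 0.3, 0, 0, 0, 0.002, 0.004, 0, 0.3, 0, 0, 0, 0, 0.004, 0, 0.3, 0, 0, 0, 0, 0.004, 0, 0.3, 0, 0, 0, 0, 0.004, 0, 0.3, 0, 0, 0, 0, 0.002, 0, 0.3, 0, 0, 0, 0, 0.0015, 0, 0.3]

```text
clock: 11.5
eef_pos: [537.1, -44.8, 1.8]
eef_rot: [-1.342, 1.567, -2.978]
wrist_force: [-16.2, 1.7, 13.8]
finger_gap: 32.8
```

```bash
python3 - <<'E'
from h import *
togo(537,-43,3,-.067)
p,d=camera("wrist"); cv2.imwrite(f"pics/wrist12.png",p)
E
```

```text
t 11.5 pos [537.1 -44.8   1.8] F [-16.2   1.7  13.8] gap 32.8 j [-0.15  0.54  1.72 -0.    0.89  1.49]
shift [-1.2 -0.2 -1.8]
turn [0.002 0.001 0.004]
[[-0.004, 0.998, -0.065], [-0.001, -0.065, -0.998], [-1.0, -0.004, 0.001]]
```

View pics/wrist12.png

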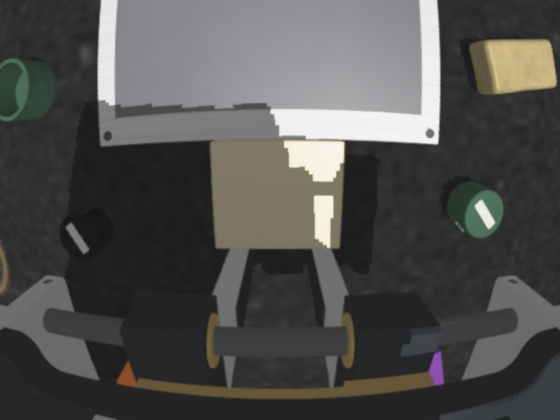

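Call:
play_rows:
  motion: [0, 0, 0, -0.002, 0.001, 0, 0.3, 0, 0, 0.003, -0.0025, 0.0014, 0, 0.3, 0, 0, 0.003, -0.0025, 0.0015, 0, 0.3, 0, 0, 0.003, -0.0025, 0.0015, 0, 0.3, 0, 0, 0.004, -0.003, 0.0016, 0, 0.3, 0, 0, 0.004, -0.003, 0.0017, 0, 0.3, 0, 0, 0.004, -0.003, 0.0019, 0, 0.3, 0, 0, 0.004, -0.003, 0.0021, 0, 0.3, 0, 0, 0.005, -0.003, 0.0023, 0, 0.3, 0, 0, 0.005, -0.003, 0.0025, 0, 0.3]

```text
clock: 12.55
eef_pos: [541.7, -45.1, 25.1]
eef_rot: [-1.566, 1.563, 3.083]
wrist_force: [-11.5, -0.0, 3.8]
finger_gap: 32.5
```

```bash
python3 - <<'E'
from h import *
togo(538,-43,4,-.067)
p,d=camera("wrist"); cv2.imwrite(f"pics/wrist13.png",p)
print(np.round(wpts(d,[(280,v) for v in range(140,258,8)]),1).tolist())
E
```

```text
t 12.55 pos [541.7 -45.1  25.1] F [-11.5  -0.    3.8] gap 32.5 j [-0.15  0.51  1.69 -0.    0.95  1.49]
shift [21.1 -3.7 -1.9]
turn [0.003 0.    0.008]
[[-0.008, 0.998, -0.064], [0.0, -0.064, -0.998], [-1.0, -0.008, 0.0]]
[[608.7, -49.3, 14.8], [604.2, -49.0, 16.9], [599.6, -48.7, 17.9], [595.3, -48.5, 20.0], [590.8, -48.2, 21.2], [586.7, -47.9, 24.1], [582.5, -47.6, 26.0], [578.3, -47.4, 27.5], [574.1, -47.1, 29.3], [569.9, -46.8, 30.9], [565.9, -46.6, 32.9], [561.5, -46.3, 33.7], [557.4, -46.0, 35.6], [538.4, -44.8, 1.1], [532.4, -44.4, 0.9]]
```

View pics/wrist13.png

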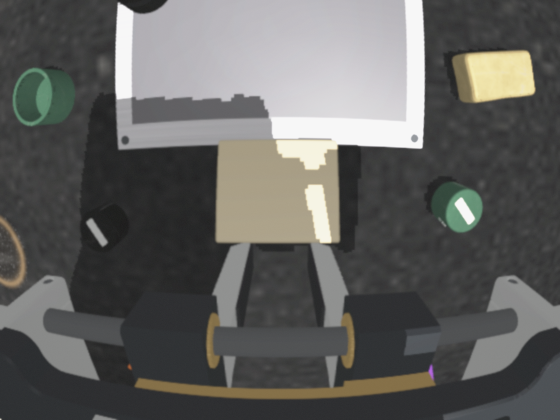

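Same as last time: ~0.40 rad and square. Continuing.

Call:
play_rows:
  motion: [0, 0, 0.004, -0.0028, 0.0026, 0, 0.3, 0, 0, 0.004, -0.0026, 0.0028, 0, 0.3, 0, 0, 0.004, -0.0025, 0.0029, 0, 0.3, 0, 0, 0.004, -0.0024, 0.0031, 0, 0.3, 0, 0, 0.004, -0.0023, 0.0032, 0, 0.3, 0, 0, 0.003, -0.0026, 0.0031, 0, 0.3, 0, 0, 0.003, -0.0025, 0.0033, 0, 0.3, 0, 0, 0.003, -0.0023, 0.0034, 0, 0.3, 0, 0, 0.003, -0.0022, 0.0035, 0, 0.3, 0, 0, 0.003, -0.002, 0.0036, 0, 0.3]

```text
clock: 13.6
eef_pos: [559.8, -46.4, 50.0]
eef_rot: [-1.592, 1.556, 3.057]
wrist_force: [-11.0, 0.8, 12.5]
finger_gap: 32.8
```

```bash
python3 - <<'E'
from h import *
togo(538,-43,4,-.067)
p,d=camera("wrist"); cv2.imwrite(f"pics/wrist14.png",p)
print(np.round(wpts(d,[(280,v) for v in range(140,258,8)]),1).tolist())
E
```

```text
t 13.6 pos [559.8 -46.4  50. ] F [-11.    0.8  12.5] gap 32.8 j [-0.15  0.51  1.62 -0.    1.03  1.49]
shift [ 46.3 -21.3  -2. ]
turn [ 0.004 -0.     0.015]
[[-0.015, 0.998, -0.063], [0.001, -0.063, -0.998], [-1.0, -0.015, -0.0]]
[[624.5, -50.4, 6.1], [619.0, -50.0, 5.9], [613.2, -49.6, 4.4], [609.5, -49.4, 16.8], [605.3, -49.1, 23.6], [600.9, -48.9, 27.7], [596.9, -48.6, 32.9], [641.6, -51.6, 229.3], [589.5, -48.1, 43.2], [585.6, -47.9, 46.6], [582.2, -47.7, 51.2], [579.2, -47.5, 56.4], [574.2, -47.2, 56.1], [567.3, -46.7, 51.4], [539.7, -44.9, 1.4]]
```

View pics/wrist14.png

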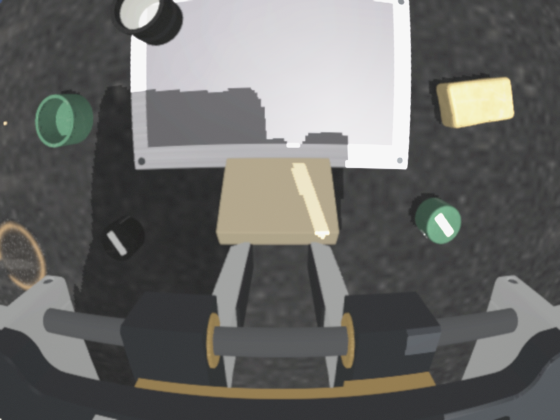

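Call:
play_rows:
  motion: [0, 0, 0.003, -0.0019, 0.0036, 0, 0.3, 0, 0, 0.003, -0.0017, 0.0037, 0, 0.3, 0, 0, 0.003, -0.0014, 0.0038, 0, 0.3, 0, 0, 0.003, -0.0011, 0.0039, 0, 0.3, 0, 0, 0, -0.0008, 0.004, 0, 0.3]

```text
clock: 14.15
eef_pos: [580.6, -47.7, 62.3]
eef_rot: [-1.503, 1.57, -3.137]
wrist_force: [-1.8, 0.6, 4.4]
finger_gap: 32.7
```

```bash
python3 - <<'E'
from h import *
togo(538,-43,4,-.067)
p,d=camera("wrist"); cv2.imwrite(f"pics/wrist15.png",p)
print(np.round(wpts(d,[(280,v) for v in range(180,258,6)]),1).tolist())
E
```

```text
t 14.15 pos [580.6 -47.7  62.3] F [-1.8  0.6  4.4] gap 32.7 j [-0.14  0.52  1.56 -0.    1.06  1.49]
shift [ 58.3 -42.8  -2. ]
turn [0.004 0.    0.001]
[[-0.001, 0.998, -0.063], [-0.0, -0.063, -0.998], [-1.0, -0.001, 0.0]]
[[615.3, -49.8, 4.5], [612.8, -49.6, 14.3], [611.1, -49.5, 26.0], [608.9, -49.4, 34.3], [607.2, -49.3, 43.4], [660.1, -52.7, 242.4], [603.2, -49.0, 56.0], [601.4, -48.9, 62.2], [598.9, -48.8, 65.7], [594.8, -48.5, 64.4], [590.8, -48.3, 63.8], [561.2, -46.3, 0.8], [555.8, -46.0, 0.3]]
```

Call:
play_rows:
  motion: [0, 0, 0, 0, 0.004, 0, 0.3, 0, 0, 0, 0.0003, 0.004, 0, 0.3, 0, 0, 0, 0.0005, 0.004, 0, 0.3, 0, 0, 0, 0.0005, 0.004, 0, 0.3, 0, 0, 0, 0.0003, 0.004, 0, 0.3, 0, 0, 0, 0, 0.004, 0, 0.3]

```text
clock: 14.8
eef_pos: [610.1, -49.6, 66.7]
eef_rot: [1.505, 1.561, -0.129]
wrist_force: [0.3, 0.9, 0.3]
finger_gap: 32.8
```

```bash
python3 - <<'E'
from h import *
togo(538,-43,4,-.067)
p,d=camera("wrist"); cv2.imwrite(f"pics/wrist16.png",p)
print(np.round(wpts(d,[(280,v) for v in range(180,258,6)]),1).tolist())
p,d=camera("scene"); cv2.imwrite(f"pics/scene16.png",cv2.resize(p[150:290,220:420],(800,560)))
E
```

```text
t 14.8 pos [610.1 -49.6  66.7] F [0.3 0.9 0.3] gap 32.8 j [-0.14  0.57  1.47  0.    1.09  1.49]
shift [ 62.  -73.   -2.1]
turn [ 0.004  0.001 -0.01 ]
[[0.01, 0.998, -0.063], [-0.001, -0.063, -0.998], [-1.0, 0.01, 0.001]]
[[644.7, -51.7, 6.3], [640.0, -51.4, 5.9], [635.3, -51.1, 5.6], [630.9, -50.8, 6.7], [626.0, -50.5, 5.9], [621.4, -50.2, 6.5], [616.2, -49.9, 5.3], [629.5, -50.7, 62.8], [626.2, -50.5, 64.4], [622.7, -50.3, 65.0], [619.4, -50.0, 66.3], [589.6, -48.2, 1.0], [583.9, -47.8, 0.2]]
```

View pics/scene16.png

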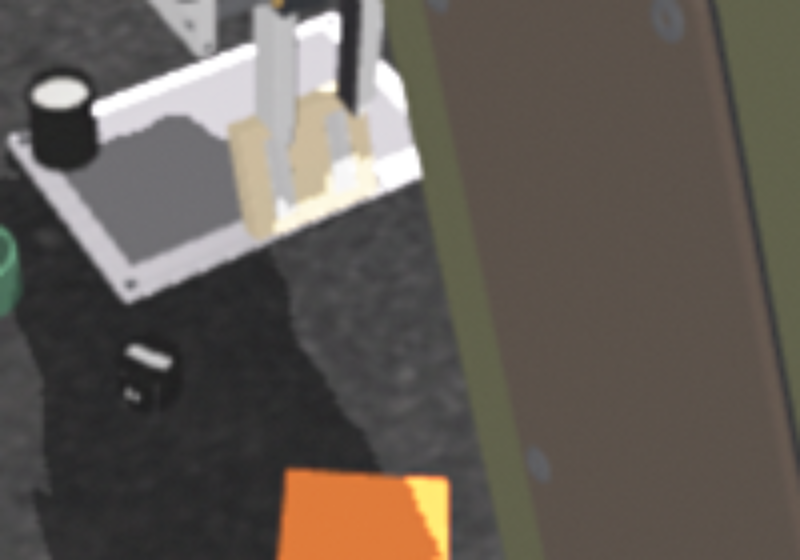

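View pics/wrist16.png

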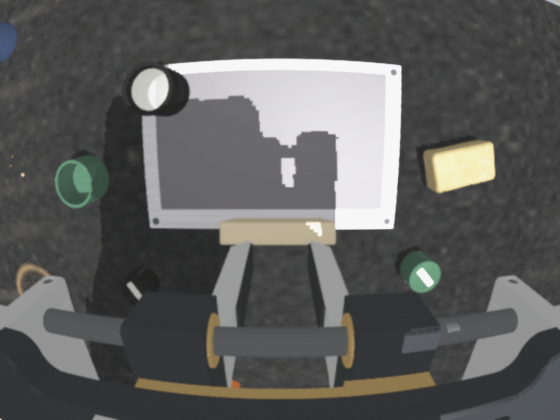

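It's at ~105°, near balance. A little more forward push will send it over.

Call:
play_rows:
  motion: [0, 0, 0, 0.0008, 0.004, 0, 0.3, 0, 0, 0, 0.0012, 0.005, 0, 0.3, 0, 0, 0, 0.0015, 0.005, 0, 0.3, 0, 0, 0, 0.001, 0.005, 0, 0.3]

```text
clock: 15.3
eef_pos: [629.6, -50.8, 61.0]
eef_rot: [1.498, 1.563, -0.135]
wrist_force: [-0.1, -1.0, -0.1]
finger_gap: 32.5
```

```bash
python3 - <<'E'
from h import *
st()
p,d=camera("wrist"); cv2.imwrite(f"pics/wrist17.png",p)
p,d=camera("scene"); cv2.imwrite(f"pics/scene17.png",cv2.resize(p[150:290,220:420],(800,560)))
E
```

```text
t 15.3 pos [629.6 -50.8  61. ] F [-0.1 -1.  -0.1] gap 32.5 j [-0.14  0.62  1.41  0.    1.1   1.5 ]
```

View pics/scene17.png

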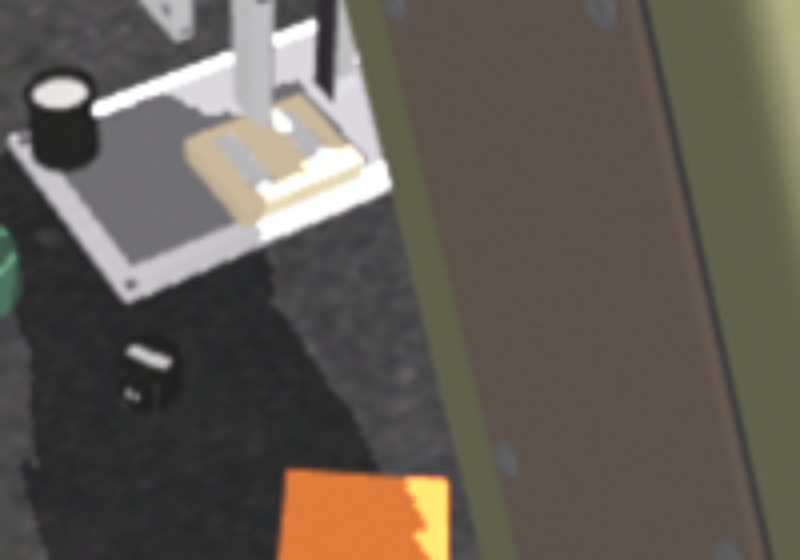

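View pics/wrist17.png

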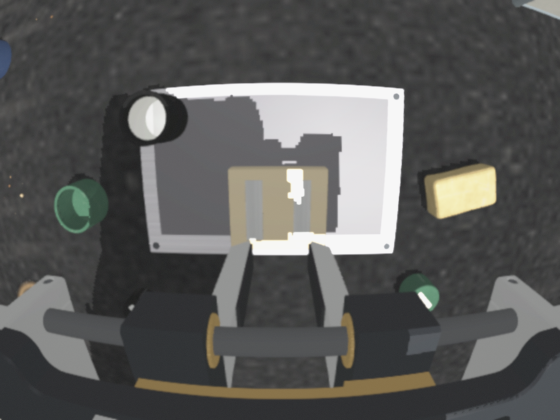

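It toppled onto the board, strips up. I'll retreat up and back, then check.

Call:
play_rows:
  motion: [0, 0, 0, -0.03, 0, 0, 0.3, 0, 0, 0, -0.03, -0.01, 0, 0.3, 0, 0, 0, -0.03, -0.03, 0, 0.3, 0, 0, 0, 0, -0.04, 0, 0.3, 0, 0, 0, 0, -0.04, 0, 0.3, 0, 0, 0, 0, -0.03, 0, 0.3, 0, 0, 0, 0, -0.02, 0, 0.3, 0, 0, 0, 0, 0, 0, 0.3]

```text
clock: 16.2
eef_pos: [452.5, -39.5, 152.1]
eef_rot: [1.48, 1.564, -0.153]
wrist_force: [0.6, 0.4, -0.2]
finger_gap: 32.9
```

```bash
python3 - <<'E'
from h import *
st()
p,d=camera("wrist"); cv2.imwrite("pics/wrist18.png",p)
print(np.round(wpts(d,[(300,v) for v in range(60,200,8)]),1).tolist())
for r in masks_of("wrist","slab")[:3]:
    ys,xs=np.nonzero(r["region"]);print(r["conf"],xs.min(),xs.max(),ys.min(),ys.max())
    w=wpts(d,list(zip(xs,ys)));w=w[(w[:,2]<40)];print(np.round(np.percentile(w,[2,50,98],axis=0),1).tolist())
    print(cv2.minAreaRect(w[:,:2].astype(np.float32)))
p,d=camera("scene"); cv2.imwrite("pics/scene18.png",p)
p,d=camera("top"); cv2.imwrite("pics/top18.png",p)
for o,z in [("slab",19),("board",5),("clay_block",22),("loupe",47),("mould_cup_0",28),("specimen_5",22)]:
    for r in masks_of("top",o)[:3]:
        R,w=rect("top",r["region"],z);print(o,round(r["conf"],2),np.round(R[0],1),np.round(R[1],1),R[2])
E
```

```text
t 16.2 pos [452.5 -39.5 152.1] F [ 0.6  0.4 -0.2] gap 32.9 j [-0.17  0.14  1.85  0.    1.15  1.47]
[[594.0, -68.6, 0.5], [585.7, -68.1, -0.1], [577.3, -67.6, -0.3], [568.9, -67.0, 0.1], [560.7, -66.5, -0.2], [552.5, -66.0, -0.1], [544.2, -65.4, 1.4], [536.0, -65.0, -0.0], [527.9, -64.5, 1.3], [519.7, -64.1, 0.1], [511.5, -63.6, 0.4], [503.3, -63.1, 0.5], [495.0, -62.7, -0.0], [486.6, -62.3, -0.5], [478.6, -61.8, 1.3], [470.0, -61.4, 0.4], [461.7, -60.9, 1.0], [453.0, -60.5, 0.6]]
0.9 331 404 192 262
[[386.0, -167.3, 5.6], [420.0, -130.9, 14.5], [450.6, -96.1, 16.0]]
((417.36273193359375, -134.35398864746094), (60.31599807739258, 73.7314453125), 16.80949592590332)
0.78 158 240 181 258
[[401.4, 9.7, 4.8], [438.1, 47.1, 14.6], [474.1, 86.3, 16.1]]
((433.5418701171875, 51.81356430053711), (74.78631591796875, 68.51618194580078), 50.24007034301758)
0.55 242 314 0 39
[[616.4, -82.4, 11.5], [635.0, -49.4, 19.9], [655.4, -16.1, 21.6]]
((638.3757934570312, -48.285362243652344), (71.60459899902344, 43.80241775512695), 85.15553283691406)
slab 0.68 [440.   81.1] [22.3 44. ] 89.18160247802734
slab 0.57 [645.  -49.4] [68.4 60.3] 88.44783020019531
slab 0.45 [560.7  77.3] [27.2 27.4] 89.14546966552734
board 0.67 [671.6 -45. ] [201.1 129. ] 87.47013092041016
clay_block 0.73 [ 650.1 -194.3] [33.7 61.7] 10.069663047790527
clay_block 0.43 [ 559.5 -163.6] [23.4 27.2] 43.36184310913086
loupe 0.55 [712.9  29.4] [33.6 43.8] 88.76627349853516
loupe 0.55 [639.2 -47.5] [66.2 58.4] 88.4480209350586
mould_cup_0 0.8 [656.8 110.8] [44.4 39.7] 32.347328186035156
specimen_5 0.54 [ 560.6 -164.7] [26.5 30.4] 43.35543441772461
specimen_5 0.53 [560.4  76. ] [24.8 27.3] 89.34459686279297
```

View pics/wrist18.png

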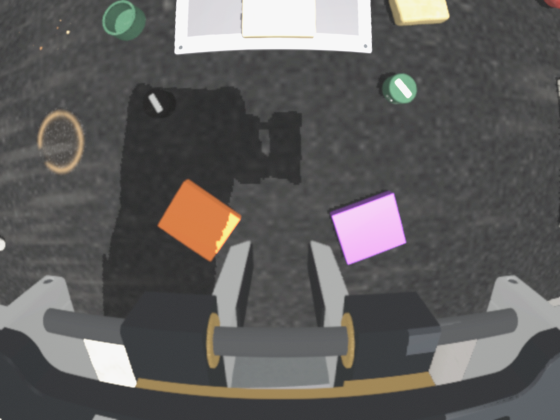

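View pics/scene18.png

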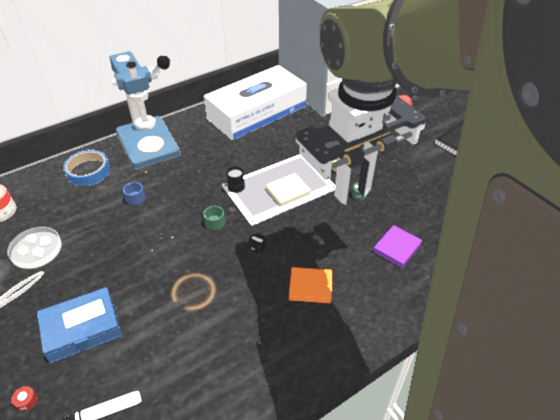

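```bash
python3 -c "
from cell import *
print(sign_off())"
```

```text
the job is handed in; nothing more can be done
None
```

The cream slab now lies flat on the viewing board with its steel strips up, and I handed the job in about 17 s in.

**How it went:** I pushed it square against the board's front edge with two spread fingertips. Then I pressed and dragged its near side up to about 105°, until it toppled onto the board.

**First try failed:** I let go at about 90° to come in behind it, and it fell back onto the worktop, still strips down. I pushed it against the edge again and dragged it through the balance point without letting go.

**Last checks:**
- **Slab:** Its centre is at about (645, -49). Its top is about 19–20 mm above the worktop, as expected for 14 mm of slab on the 5 mm board. Its near side is about 8 mm behind the front edge, and it is clear of the loupe.
- **Strips:** They showed face up in the pictures taken just after it toppled. In the final wide view that face is washed out by glare.
- **Other things:** The clay block, loupe, mould cup and both look-alikes are within a few mm of where they started. Both round mounts looked unmoved too. In the top view the network labelled them both as `specimen_5`, and I had no starting measurement there for the black one. It also missed most of the orange look-alike, which the arm hid; the wrist camera put that one at its starting place.
- **Robot:** It has pulled back and is touching nothing. The highest wrist force I read was about 21 N, though I only read it at the end of each move.

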